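# Open the ratchet clamp that holds the wire spool

### The job

Two ratchet clamps are fixed to the bench; open the one that holds the wire spool, so that the spool can be taken out later. With the fingertips press down the ribbed release pad on that clamp's sliding jaw and, keeping it pressed, push the jaw along its bar all the way back to the end stop, then let go and move clear. Leave the spool standing where it is, and do not disturb the other clamp, its carton or the things lying around.

Things in the scene. Friction and masses are not known exactly. Their poses are not given: they have to be found in the camera images.
- clamp_a_pad (a point): Centre of the top of the ribbed release pad on the sliding jaw of the clamp that holds the wire spool; moves with jaw and pad. +y points along the bar to the spool and fixed jaw, -y the way the jaw opens (to the end stop), z up. Pad 50 mm (x) by 44 mm (y), top 76 mm above the bench when up; it goes straight down 14 mm against a spring, 4 N at first, 9 N at the bottom.
- clamp_a_fin (a point): Middle of the top edge of the upright fin of that sliding jaw, 101 mm above the bench, to push against: on the -y side of the pad, 58 mm wide (x), 10 mm thick (y), inner face 24 mm from the pad centre. The pad lies in a notch 49 mm long in y, open in x, between this fin and the jaw plate at the spool (70 mm wide, top 79 mm above the bench, near side 25 mm from the pad centre). Axes as clamp_a_pad.
- clamp_a_jaw (a joint): Travel of that sliding jaw along its bar, in m: 0 clamped on the spool as at the start, +0.080 fully back at the end stop; it grows towards -y of clamp_a_pad. A ratchet pawl in 8 mm teeth stops it from opening unless the release is pressed at least 6 mm; then about 2 N of friction resists it. It stays where it is left.
- clamp_a_release (a joint): How far that release pad is pressed, in m: 0 up, 0.014 at the bottom; from 0.006 the pawl is clear of the teeth. A spring lifts it when let go.
- spool_mid (a point): Centre of the wire spool (copper wire, black flanges, upright, about 62 mm across, 60 mm high, its top 94 mm above the bench), standing loose on the clamp's rails, 34 mm above the bench, between the jaws with about 1 mm of room; its near side is 41 mm from the pad centre at the start.
- clamp_b_pad (a point): The same point on the other, like clamp, which holds a small carton; to be left alone. One clamp stands at the left, the other at the right, either way round. Behind them stand a screen (left, from x = 0.61) and a tall winding machine (right, from x = 0.57, reaching over 0.5 m high): approach the clamps from above and in front of these.
- clamp_b_jaw (a joint): Travel of the other clamp's sliding jaw, in m; 0 at the start, to be left so.
- clamp_b_release (a joint): Press of the other clamp's release pad, in m; 0 up.
- carton_mid (a point): Centre of the small brown carton (73 x 61 x 62 mm) held in the other clamp.
- core: Green ring core lying behind the clamps, 36 mm across, 15 mm high; origin at the centre of its underside.
- glue_mid (a point): Middle of the white glue bottle with a red spout standing at the left, 38 mm across, 109 mm tall; the point is 50 mm above its foot.
- tape: Roll of masking tape lying flat at the left, 65 mm across, 18 mm high; origin at the centre of its underside.
There are look-alikes about, which are no part of the job. Leave any red or turquoise look-alike of the part that bears spool_mid alone.

How it is judged (in metres and radians):
On the way, in this order (a step that is already met when the one before it is completed fails the run):
1. the spool clamp's release pad is pressed down while the jaw is still clamped (value of joint clamp_a_release above 0.0045 m and value of joint clamp_a_jaw below 0.03 m).
2. the sliding jaw is pushed fully back to its end stop (value of joint clamp_a_jaw above 0.074 m), for 0.2 s.
At the end, for the whole second after the job is handed in: The spool clamp's sliding jaw is within 6 mm of its end stop and its pad is let go; the spool stands upright within 12 mm of where it was; the other clamp's jaw is within 4 mm and its carton within 12 mm of the start; the robot is clear of everything (value of joint clamp_a_jaw above 0.074 m and value of joint clamp_a_release below 0.01 m and distance of each of spool_mid, carton_mid from where it was at the start of the episode below 0.012 m and angle between spool_mid's own z axis and vertical below 0.15 rad and value of joint clamp_b_jaw between -0.004 and 0.004 m); the robot touches nothing.
It fails at once if the spool is shifted by more than 12 mm, lifted or tipped (distance of spool_mid from where it was at the start of the episode above 0.012 m or angle between spool_mid's own z axis and vertical above 0.3 rad).
It fails at once if the other clamp is operated or its carton shifted by more than 12 mm (value of joint clamp_b_release above 0.004 m or value of joint clamp_b_jaw above 0.005 m or distance of carton_mid from where it was at the start of the episode above 0.012 m).
It fails at once if the ring core, the glue bottle or the tape roll is shifted by more than 20 mm (distance of any of core, glue_mid, tape from where it was at the start of the episode above 0.02 m).
It also fails if it takes over 38 s, if anything falls off the work surface, if the arm or the gripper's body presses on something with over 40 N, if the wrist force passes 120 N, or if a joint passes its speed limit or range.

### The arm

A 6-joint arm with a two-finger parallel gripper is mounted at the origin on a cart in front of the work surface, level with it; the furniture and walls round the work are solid. World frame = base frame: x ahead of the robot, y to its left, z up, the work surface at z = 0. Lengths are in mm, angles in rad, forces in N, time in s.
With the tool pointing down it reaches from about 300 to 775 mm from the base axis. Payload 14.6 kg.
Tool frame: the origin (TCP) lies midway between the tips of the shut fingers; the grasp point (between the pads) lies grasp_offset behind it (grasp_offset is the distance from the TCP to the grasp point, in mm); z points along the fingers, y is the line along which they close (so a half turn about z gives the same grasp; the last joint's range is limited). The gripper opens to 94 mm and grips with 3 to 60 N. Pads are 16 mm wide; open, the fingers measure 119 mm over their backs; the gripper's body (75 mm by 177 mm) begins 78 mm behind the grasp point.
Start: joints at [1.151, 0.3, 1.521, -0, 1.321, -0.067], TCP at [190.037, 516.116, 205.446] pointing down, gripper open.
Joint ranges: [-3.03, 3.03], [-0.79, 2.21], [0.23, 2.52], [-1.04, 4.18], [0, 3.07], [-2.55, 2.55]. Speed limits (rad/s): [2.22, 2.22, 2.57, 3.14, 3.14, 3.14].

### API

Orientations are given as [roll, pitch, yaw] about the fixed x, y, z axes, in that order (R = Rz(yaw) Ry(pitch) Rx(roll)).
In Python, from cell import * gives the robot as it stands. The module is installed in compiled form; this text tells all that it offers.
- The arm moves only by the shell command python3 -m jog 'ROWS' [FORCE]. ROWS is JSON, a list of rows, each a list of 3 entries, a list of its own where there are three numbers: the finger opening in mm, from 0 to 94, then the shift along the tool's x, y, z in units of 50 mm (1.0 is 50 mm), then the turn about the tool's z in units of 180 degrees (1.0 is 180 degrees). In form: [[fingers, [dx, dy, dz], twist], ...]. A call has 1 to 20 rows; each row shifts and turns the commanded pose from where the row before left it, along the tool's axes as they then stand; what a row does not reach is not made up. A row lasts 1/10 s, in which the tool goes at most 50 mm and 8.59 degrees, less where a joint would pass 70% of its speed; a pose out of reach is approached as far as the arm can. A call with a number of a shift or a turn outside -1 to 1 is refused whole. A call with a gripper value outside its range is refused whole. The fingers move at their own pace and stop on an object; FORCE is the grip in N (left out, the last holds). Time passes only in rows, so rows that do not move let the fingers close. It gives the time, the measured TCP pose, the force, the opening and the grip force at its end, in the units of the state.
- read_state(): the state, without advancing time (a new reading comes with each control period).
- camera(name): name is "scene" or "side" or "wrist"; returns the picture (420x560x3 uint8, red, green, blue); there is no depth.
- calibration(name): a dict with "mtx" (3x3 intrinsics, pixels), "cam_to_world" (4x4, takes a point from camera to world coordinates); the wrist camera has in their place "hand_eye" (4x4, takes a point from camera to tool coordinates, whose origin is the TCP and whose axes are the flange's). Camera axes: x right, y down, z forward; pixel columns grow to the right and rows downward; lengths in mm; the calibration is good to about 2 mm. A picture is of the moment at which its call begins: read the wrist's pose just before it. calibration takes no time and is no camera call.
- sign_off(): hands the job in; it is judged then, once.
Trained networks look in the newest picture that a camera, given by its name, has taken for a name from the list of things; names that differ only in an ending like _2 or _b are one class to them, and where a whole thing is asked for, a point or a joint stands for the part that bears it (a point fixed in the world has none). Each returns a list of dicts, best first, with "conf" (0 to 1); they miss things now and then, are a little off and sometimes report something else, mostly with a low value. They report only what shows in the picture. A call takes as long as a camera call. They do not tell look-alikes from the thing itself.
- regions_of(camera, query): "pixels" (420x560 bool, what is visible of it) and "rect" ([centre column, centre row, width, height] in pixels, round what is visible of it).
The state is a dict: "clock": time; "joints": joint angles; "qd": joint speeds; "effort": joint torques, N m; "eef_pos": TCP position; "eef_rot": TCP orientation; "wrist_force": force on the tool from outside, world axes, zero at the start; "moment": the same for the moment, N m; "finger_gap": finger opening in mm; "finger_force": force on a finger pad.
Only numpy, scipy, OpenCV 4.12 (cv2) and the standard library are available. Lean on these libraries where they do the work, as an engineer would, in place of code of your own. Each camera call takes 0.05 s, during which the arm holds its last target. There are 200 camera calls.

## Working session

There is one attempt and no reset: what is moved stays moved. The work goes in short steps, Python scripts to look and compute and a shell command to move; the robot and the scene stay as the last step left them, time stands still between calls to the robot, and variables do not carry over. Pictures are saved under pics/ and viewed, at most 10 in all, crops included, and the job is handed in when it is done.

```bash
mkdir -p pics
cat > h.py <<'E'
from cell import *
import numpy as np, cv2
from scipy.spatial.transform import Rotation as R
def ray(cam,u,v):
    c=calibration(cam); K=np.array(c["mtx"]); T=np.array(c["cam_to_world"])
    d=T[:3,:3]@np.linalg.solve(K,[u,v,1.]); return T[:3,3],d
def at_z(cam,u,v,z):
    o,d=ray(cam,u,v); return o+d*(z-o[2])/d[2]
def proj(cam,p):
    c=calibration(cam); K=np.array(c["mtx"]); T=np.array(c["cam_to_world"])
    q=K@(T[:3,:3].T@(np.array(p)-T[:3,3])); return q[:2]/q[2]
E
python3 - <<'E'
from h import *
np.set_printoptions(precision=1,suppress=True)
for c in ["scene","side"]:
    im=camera(c); cv2.imwrite(f"pics/{c}0.png",im[:,:,::-1])
    print(c,np.array(calibration(c)["cam_to_world"]))
    for q in ["clamp_a_pad","clamp_a_fin","spool_mid","carton_mid","core","glue_mid","tape"]:
        for r in regions_of(c,q)[:3]: print(q,round(r["conf"],2),np.array(r["rect"]))
s=read_state(); print(s["eef_pos"],s["eef_rot"],s["clock"],s["wrist_force"])
E
```

```text
scene [[   0.5   -0.5    0.7 -548.9]
 [  -0.9   -0.3    0.4 -482.7]
 [   0.    -0.8   -0.6  910.6]
 [   0.     0.     0.     1. ]]
clamp_a_pad 0.73 [252.8 217.2  14.3  17.7]
clamp_a_fin 0.82 [255.1 221.1  35.   36.2]
spool_mid 0.83 [196.1 206.2  20.   27.4]
spool_mid 0.76 [236.8 208.3  24.   27.4]
spool_mid 0.73 [233.7 185.8  17.4  15.3]
carton_mid 0.69 [349.6 245.2  30.1  40.1]
carton_mid 0.17 [251.2 215.8  18.3  19.7]
core 0.38 [278.6 204.6  11.9  12.1]
glue_mid 0.68 [168.8 187.   13.5  32.2]
tape 0.8 [155.7 209.9  21.2  20.1]
side [[  -1.    -0.1    0.2  263.4]
 [  -0.2    0.6   -0.8 1113.4]
 [   0.    -0.8   -0.6  859.8]
 [   0.     0.     0.     1. ]]
clamp_a_pad 0.76 [285.1 222.1  18.7  10.6]
clamp_a_fin 0.68 [283.4 226.1  32.5  38. ]
spool_mid 0.96 [222.1 272.5  25.3  34. ]
spool_mid 0.83 [270.2 289.1  25.   39.7]
spool_mid 0.79 [273.4 243.2  25.8  32.1]
carton_mid 0.61 [298.6 165.1  28.1  17.3]
core 0.45 [228.8 237.7  12.    8.2]
glue_mid 0.79 [244.2 323.1  21.3  37.2]
tape 0.77 [279.9 337.8  30.5  30.7]
[190.1 516.1 205.4] [-3.1  0.   2.8] 0.8 [-0.3  0.4  0. ]
```

View pics/scene0.png

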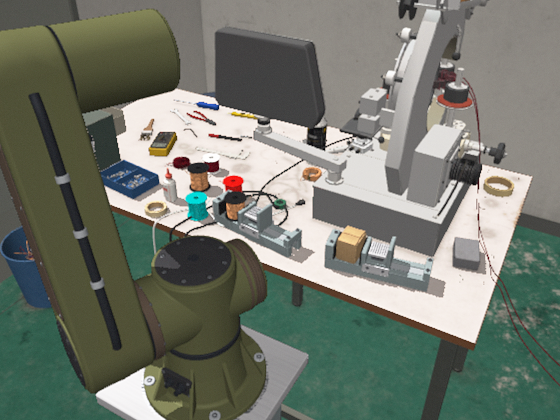

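View pics/side0.png

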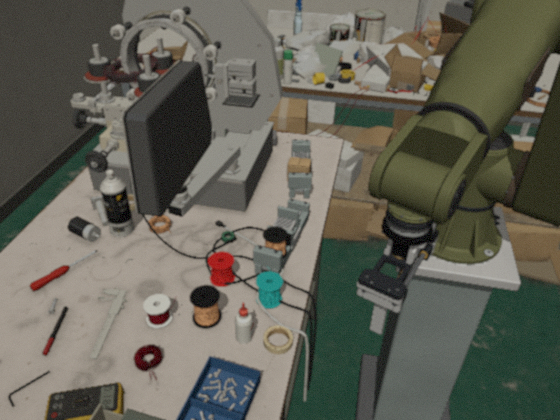

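The spool clamp is the left one: its spool is at (236,208) in the scene view and (273,243) in the side view. Its pad is at about (253,217) and (285,222). I'll triangulate it and zoom in.

Run:
```python
from h import *
np.set_printoptions(precision=1,suppress=True)
def tri(a,b):
    (o,d),(p,e)=ray("scene",*a),ray("side",*b)
    t=np.linalg.lstsq(np.c_[d,-e],p-o,rcond=None)[0]
    x,y=o+d*t[0],p+e*t[1]; return (x+y)/2,np.linalg.norm(x-y)
for n,a,b in [("pad",(252.8,217.2),(285.1,222.1)),("fin",(255.1,221.1),(283.4,226.1)),("spool",(236.8,208.3),(273.4,243.2)),("carton",(349.6,245.2),(298.6,165.1)),("core",(278.6,204.6),(228.8,237.7)),("turq",(196.1,206.2),(270.2,289.1)),("glue",(168.8,187),(244.2,323.1)),("tape",(155.7,209.9),(279.9,337.8))]:
    print(n,*tri(a,b))
ims=[]
for c,(u,v) in [("scene",(258,220)),("side",(283,233))]:
    im=cv2.imread(f"pics/{c}0.png"); k=im[v-35:v+35,u-48:u+48]
    ims.append(cv2.resize(k,None,fx=6,fy=6,interpolation=cv2.INTER_CUBIC)[:, :])
cv2.imwrite("pics/z0.png",cv2.resize(np.vstack(ims),(400,583)) if 0 else np.hstack([i[:,90:486] for i in ims]))
```

```text
pad [438.9 152.3  68. ] 13.787108511286709
fin [444.2 149.3  52.1] 12.244476517879985
spool [457.9 221.   56.5] 2.4625391720747927
carton [ 454.2 -121.3   71.7] 13.774174349726684
core [593.9 166.9   4.5] 1.5307559214726167
turq [437.2 348.7  30.5] 0.313670160036485
glue [465.2 468.3  42.6] 1.7400839603999505
tape [389.6 460.7   7.3] 0.024808420614499425
```

View pics/z0.png

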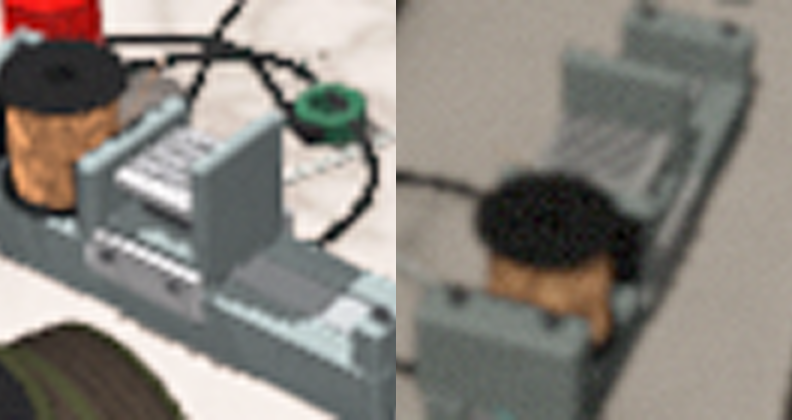

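Both crops confirm it: the fin and ribbed pad are on the -y (robot-right) side of the spool, and the end stop is further right. I'll move above it and use the wrist camera.

```bash
python3 -m jog '[[0,[-0.76,-0.5,-0.1],0],[0,[-0.76,-0.5,-0.1],0],[0,[-0.76,-0.5,-0.1],0],[0,[-0.76,-0.5,-0.1],0],[0,[-0.76,-0.5,-0.1],0],[0,[-0.76,-0.5,-0.1],0],[0,[-0.76,-0.5,-0.1],0],[0,[-0.76,-0.5,-0.1],0],[0,[-0.76,-0.5,-0.1],0],[0,[0,0,0],0.045],[0,[0,0,0],0.045],[0,[0,0,0],0.045],[0,[0,0,0],0.045],[0,[0,0,0],0.045],[0,[0,0,0],0.045],[0,[0,0,0],0.045],[0,[0,0,0],0.045],[0,[0,0,0],0.03],[0,[0,0,0],0]]'
cat >> h.py <<'E'
def wray(u,v,s):
    c=calibration("wrist"); K=np.array(c["mtx"]); H=np.array(c["hand_eye"])
    Rw=R.from_euler("xyz",s["eef_rot"]).as_matrix()
    return Rw@H[:3,3]+np.array(s["eef_pos"]), Rw@H[:3,:3]@np.linalg.solve(K,[u,v,1.])
def wat(u,v,s,z):
    o,d=wray(u,v,s); return o+d*(z-o[2])/d[2]
E
python3 - <<'E'
from h import *
np.set_printoptions(precision=2,suppress=True)
s=read_state(); im=camera("wrist"); cv2.imwrite("pics/w1.png",im[:,:,::-1])
print(s["eef_pos"],s["eef_rot"],s["joints"],s["clock"],np.array(calibration("wrist")["hand_eye"]))
for q,z in [("clamp_a_pad",76),("clamp_a_fin",85),("spool_mid",64)]:
    for r in regions_of("wrist",q)[:3]: print(q,r["conf"],np.array(r["rect"]),wat(*r["rect"][:2],s,z))
E
```

```text
clock: 2.7
eef_pos: [433.2, 186.8, 250.5]
eef_rot: [3.141, -0.0, 1.562]
wrist_force: [0.4, -0.2, -0.4]
finger_gap: 0.1
finger_force: 0.0
[433.23 186.79 250.51] [ 3.14 -0.    1.56] [ 0.33  0.09  1.67 -0.    1.39  0.34] 2.7 [[  -0.     -0.97   -0.26   76.74]
 [   1.     -0.     -0.      1.18]
 [  -0.     -0.26    0.97 -178.58]
 [   0.      0.      0.      1.  ]]
clamp_a_pad 0.76 [296.2 217.3  55.9  39. ] [450.91 157.47  76.  ]
clamp_a_fin 0.62 [296.9 217.5  75.6  92.4] [451.2  159.96  85.  ]
spool_mid 0.93 [285.1  30.8  70.8  58.4] [440.75 332.92  64.  ]
spool_mid 0.91 [305.2 150.2  69.6  68.2] [460.24 223.67  64.  ]
spool_mid 0.84 [413.5  58.   83.7  71.5] [560.83 308.52  64.  ]
```

View pics/w1.png

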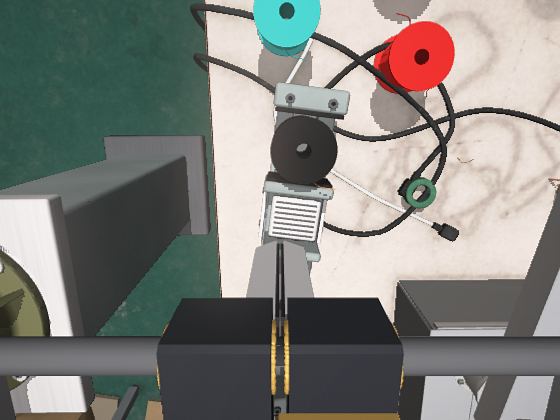

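The wrist view shows the black-flanged spool top at (304,149), with the white ribbed pad at (296,217). The fin is hidden behind the fingers at about (285,245). The bar is turned slightly; I'll fit its angle.

Run:
```python
from h import *
np.set_printoptions(precision=2,suppress=True)
s=read_state(); im=camera("wrist")
g=im.min(2).astype(int)
r=regions_of("wrist","clamp_a_pad")[0]; m=r["pixels"].astype(np.uint8)
rc=cv2.minAreaRect(cv2.findNonZero(m)); print(rc)
c=[wat(*p,s,76)[:2] for p in cv2.boxPoints(rc)]; print(np.array(c),np.mean(c,0))
for a,b in zip(c,c[1:]+c[:1]): d=b-a; print(np.linalg.norm(d),np.degrees(np.arctan2(d[1],d[0])))
# spool top: dark flange circle fit
d=(im.max(2)<75).astype(np.uint8); d[:112]=0; d[185:]=0; d[:,:265]=0; d[:,342:]=0
d=cv2.morphologyEx(d,cv2.MORPH_OPEN,np.ones((7,7))); 
cn=max(cv2.findContours(d,0,1)[0],key=cv2.contourArea); (cc,rad)=cv2.minEnclosingCircle(cn); print(cc,rad,wat(*cc,s,94))
h=[(274,86),(349,91),(349,116),(276,113)]
for p in [(290,98),(334,104)]: print("bolt",wat(*p,s,79))
cv2.imwrite("pics/w2.png",cv2.resize(im[70:280,220:380,::-1],None,fx=2.8,fy=2.8,interpolation=cv2.INTER_CUBIC))
```

```text
((293.800048828125, 217.6000213623047), (49.11775207519531, 41.675662994384766), 7.125016689300537)
[[420.95 138.51]
 [426.73 182.06]
 [475.43 175.55]
 [471.16 131.59]] [448.57 156.93]
43.92804366469225 82.43667128910302
49.13110296099848 -7.61493993802662
44.16200639160541 -95.54557499656217
50.686611161995465 172.15312541725677
(301.82672119140625, 153.27243041992188) 37.89255142211914 [454.91 224.29  94.  ]
bolt [444.37 273.35  79.  ]
bolt [485.13 267.81  79.  ]
```

View pics/w2.png

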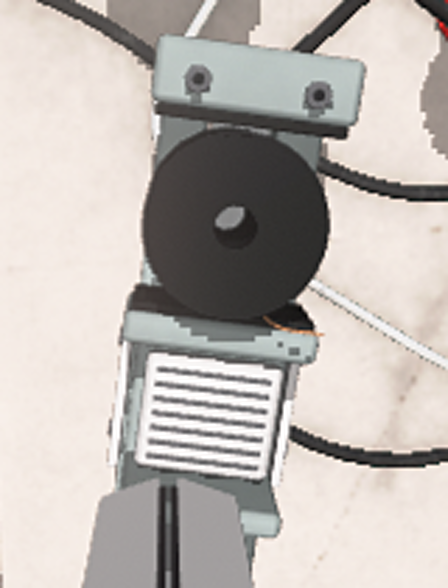

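```bash
python3 -m jog '[[0,[0,0,0],0.038],[0,[-0.36,0.19,0],0],[0,[-0.36,0.19,0],0],[0,[0,0,0.6],0],[0,[0,0,0.6],0],[0,[0,0,0.6],0],[0,[0,0,0.6],0],[0,[0,0,0.5],0],[0,[0,0,0.2],0],[0,[0,0,0.1],0],[0,[0,0,0],0],[0,[0,0,0],0]]'
python3 - <<'E'
from h import *
ims=[]
s=read_state()
for c,z in [("scene",84),("side",84)]:
    im=camera(c)[:,:,::-1]; u,v=proj(c,s["eef_pos"]).astype(int); print(c,u,v)
    ims.append(cv2.resize(im[v-40:v+40,u-40:u+40],None,fx=5,fy=5,interpolation=cv2.INTER_CUBIC))
cv2.imwrite("pics/c3.png",np.hstack(ims))
E
```

```text
clock: 4.2
eef_pos: [448.1, 148.9, 91.5]
eef_rot: [3.14, -0.001, 1.444]
wrist_force: [-0.5, 0.5, 0.2]
finger_gap: 0.5
finger_force: 0.0
scene 257 206
side 283 215
```

View pics/c3.png

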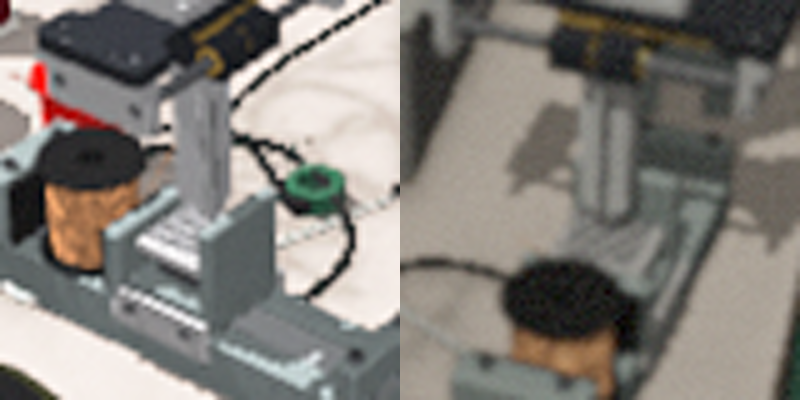

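The closed fingertips are over the pad, inside the notch and clear of the fin. Next I'll press.

```bash
python3 -m jog '[[0,[0,0,0.2],0],[0,[0,0,0.13],0],[0,[0,0,0.1],0],[0,[0,0,0.08],0],[0,[0,0,0.04],0],[0,[0,0,0],0],[0,[0,0,0],0]]'
```

```text
clock: 5.0
eef_pos: [447.6, 148.7, 62.9]
eef_rot: [-3.141, 0.0, 1.444]
wrist_force: [-2.7, -0.6, 7.2]
finger_gap: 0.6
finger_force: 3.9
```

```bash
python3 -m jog '[[0,[-0.08,0,0],0],[0,[-0.08,0,0],0],[0,[-0.08,0,0],0],[0,[-0.1,0,0],0],[0,[-0.1,0,0],0],[0,[-0.1,0,0],0],[0,[-0.1,0,0],0],[0,[-0.1,0,0],0],[0,[-0.1,0,0],0],[0,[0,0,0],0]]'
```

```text
clock: 6.0
eef_pos: [441.9, 106.7, 62.9]
eef_rot: [-3.141, 0.0, 1.444]
wrist_force: [-4.1, -1.4, 7.9]
finger_gap: 0.4
finger_force: 3.9
```

```bash
python3 -m jog '[[0,[-0.1,0,0],0],[0,[-0.1,0,0],0],[0,[-0.1,0,0],0],[0,[-0.1,0,0],0],[0,[-0.1,0,0],0],[0,[-0.1,0,0],0],[0,[-0.08,0,0],0]]'
python3 - <<'E'
from h import *
ims=[]
s=read_state()
for c in ["scene","side"]:
    im=camera(c)[:,:,::-1]; u,v=proj(c,s["eef_pos"]).astype(int)
    ims.append(cv2.resize(im[v-40:v+40,u-40:u+40],None,fx=5,fy=5,interpolation=cv2.INTER_CUBIC))
cv2.imwrite("pics/c4.png",np.hstack(ims))
E
```

```text
clock: 6.7
eef_pos: [437.5, 73.4, 62.8]
eef_rot: [-3.14, -0.0, 1.444]
wrist_force: [-4.7, 2.5, 8.6]
finger_gap: 0.2
finger_force: 3.9
```

View pics/c4.png

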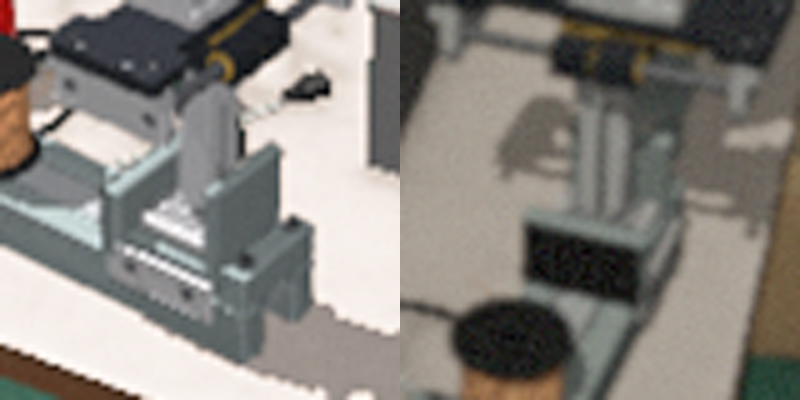

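The jaw has followed and is almost at the end block, with the spool still standing. I'll push on gently to the stop.

```bash
python3 -m jog '[[0,[-0.08,0,0],0],[0,[-0.06,0,0],0],[0,[-0.06,0,0],0]]';  python3 -m jog '[[0,[-0.06,0,0],0],[0,[-0.06,0,0],0],[0,[0,0,0],0]]'
```

```text
clock: 7.1
eef_pos: [437.1, 63.8, 63.2]
eef_rot: [3.141, -0.001, 1.444]
wrist_force: [-0.7, 6.1, 7.0]
finger_gap: 0.4
finger_force: 3.9
clock: 7.4
eef_pos: [436.8, 60.1, 63.3]
eef_rot: [3.14, -0.006, 1.443]
wrist_force: [4.0, 30.2, 3.4]
finger_gap: 0.4
finger_force: 19.9
```

Force has risen to 30 N after 89 mm of travel, so the jaw is at the stop. I'll hold, relax slightly, and lift straight up.

```bash
python3 -m jog '[[0,[0,0,0],0],[0,[0,0,0],0],[0,[0.03,0,0],0],[0,[0,0,-0.1],0],[0,[0,0,-0.1],0],[0,[0,0,-0.2],0],[0,[0,0,-0.3],0],[0,[0,0,-0.5],0],[0,[0,0,-0.8],0],[0,[0,0,-0.8],0],[0,[0,0,-0.8],0],[0,[0,0,0],0]]'
python3 - <<'E'
from h import *
ims=[]
for c,p in [("scene",(440,100,70)),("side",(440,130,70))]:
    im=camera(c)[:,:,::-1]; u,v=proj(c,p).astype(int)
    ims.append(cv2.resize(im[v-40:v+40,u-40:u+40],None,fx=5,fy=5,interpolation=cv2.INTER_CUBIC))
cv2.imwrite("pics/c5.png",np.hstack(ims))
E
```

```text
clock: 8.6
eef_pos: [437.7, 59.0, 247.2]
eef_rot: [3.134, -0.001, 1.444]
wrist_force: [0.6, -0.2, -0.4]
finger_gap: 0.5
finger_force: 0.0
```

View pics/c5.png

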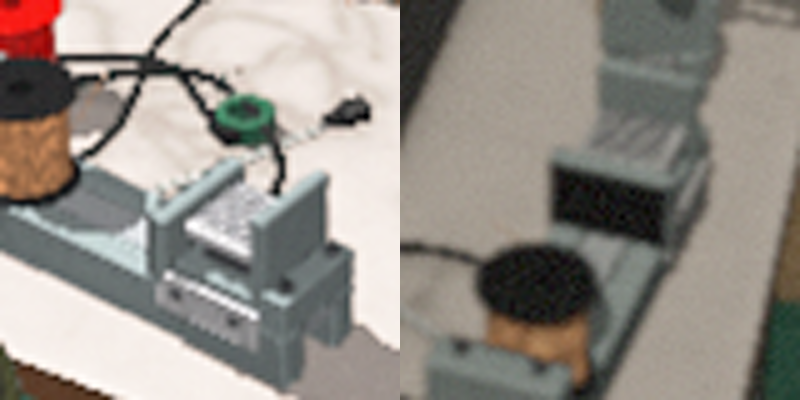

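The jaw is against the end block, the pad is up, the spool is upright in place, and the gripper is clear.

```bash
python3 -c "
from cell import *
print(sign_off())"
```

```text
the job is handed in; nothing more can be done
None
```

The spool clamp's jaw is back at its end stop with the pad released, the spool is still upright in place, the arm is clear, and I've handed the job in; it returned no verdict.

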